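Open the heavy lid of the Charpy conditioning box with its lifting lever

ROBOT

A 6-joint arm with a two-finger parallel gripper is mounted at the origin on a cart in front of the work surface, level with it; the furniture and walls round the work are solid. World frame = base frame: x ahead of the robot, y to its left, z up, the work surface at z = 0. Lengths are in m, angles in rad, forces in N, time in s.
With the tool pointing down it reaches from about 0.3 to 0.775 m from the base axis. Payload 14.6 kg.
Tool frame: the origin (TCP) lies at the very end of the fingers, on their centre line; the grasp point (between the pads) lies 19 mm behind it; z points along the fingers, y is the line along which they close (so a half turn about z gives the same grasp; the last joint's range is limited). The gripper opens to 94 mm and grips with 3 to 60 N. Pads are 16 mm wide; open, the fingers measure 119 mm over their backs; the gripper's body (75 mm by 177 mm) begins 78 mm behind the grasp point.
Start: joints at [1.263, 0.3, 1.521, -0, 1.321, -0.067], TCP at [0.131, 0.534, 0.205] pointing down, gripper open.
Joint ranges: [-3.03, 3.03], [-0.79, 2.21], [0.23, 2.52], [-1.04, 4.18], [0, 3.07], [-2.55, 2.55]. Speed limits (rad/s): [2.22, 2.22, 2.57, 3.14, 3.14, 3.14].

INTERFACE

Orientations are given as [roll, pitch, yaw] about the fixed x, y, z axes, in that order (R = Rz(yaw) Ry(pitch) Rx(roll)).
In Python, from station import ctrl, cams gives the robot as it stands. The module is installed in compiled form; this text tells all that it offers.
- The arm moves only by the tool arm_command, never from a script. Its argument "plan" is a list that holds one entry, the list of rows, each a list of 7 numbers: the shift along the tool's x, y, z in normalised numbers (1 is 400 mm), then the turn, a rotation vector about the tool's x, y, z in parts of the range, where 1.0 means pi/2 rad, then the closure, from -1 (fully open) to 1 (shut). A call has 1 to 12 rows; each row is the pose to reach, as a shift and turn from the pose commanded when the call began, along the tool's axes at that moment; what a row does not reach only later rows make up. A row lasts 1/10 s, in which the tool goes at most 50 mm and 8.59 degrees, less where a joint would pass 70% of its speed; a pose out of reach is approached as far as the arm can. A shift or turn number past 1, either way, is cut back to 1. A call with a gripper value outside its range is refused whole. The fingers move at their own pace and stop on an object; "squeeze" is the grip in N (left out, the last holds). Time passes only in rows, so rows that repeat a pose let the fingers close. It gives the time, the measured TCP pose, the force, the opening and the grip force at its end, in the units of the state.
- ctrl.get_obs(): the state, without advancing time (a new reading comes with each control period).
- cams.camera(name): name is "side" or "top" or "wrist"; returns (picture, depth): 384x512x3 uint8, blue, green, red; 384x512 float32, m along the optical axis (not along the pixel's ray), 0 where there is no reading.
- cams.camera_info(name): a dict with "fx", "fy", "cx", "cy" (pixels), "world_to_cam" (4x4, takes a point from world to camera coordinates). Camera axes: x right, y down, z forward; pixel columns grow to the right and rows downward; lengths in m; the calibration is good to about 2 mm. The wrist camera is an equidistant fisheye: a pixel r from the principal point sees the ray r / f radians off the axis. A picture is of the moment at which its call begins: read the wrist's pose just before it. camera_info takes no time and is no camera call; for the wrist camera it gives the pose at the moment of the call.
- ctrl.hand_in(): hands the job in; it is judged then, once.
The state is a dict: "time_s": time; "qpos": joint angles; "joint_vel": joint speeds; "tau": joint torques, N m; "ee_pos": TCP position; "eef_rot": TCP orientation; "force": force on the tool from outside, world axes, zero at the start; "moment": the same for the moment, N m; "grip_width": finger opening in m; "grip_force": force on a finger pad.
Only numpy, scipy, OpenCV 4.12 (cv2) and the standard library are available. Lean on these libraries where they do the work, as an engineer would, in place of code of your own. Each camera call takes 0.05 s, during which the arm holds its last target. There are 200 camera calls.

TASK

Open the bar conditioning box on the bench for me: with your fingertip push the red tab of the latch sideways until the latch is well clear of the lid, then press the pad on the long end of the lifting lever right down so that its short end raises the heavy lid, and keep it pressed: finish while holding the lid open, because I shall take the cold bars out. Only push and press with the fingers: do not touch the lid itself, do not pull the lever up, and leave the small things lying on the bench where they are.

Things in the scene. Friction and masses are not known exactly. Their poses are not given: they have to be found in the camera images.
- conditioner: White insulated box with a steel lid, 240 mm deep (its x) by 220 mm wide (its y), 148 mm high with the lid shut, fixed to the bench. Origin: centre of its underside; its x points to the back (hinge side, away from the robot), y to its left, z up. Its heading varies (about -0.12 to 0.30 rad).
- latch (a joint): Turn-button latch on the box front, on a vertical pin. 0: nose over the lid's front tongue, the lid cannot rise (start within 0.2). It turns to stops at +-1.5 rad and stays where left; clear of the lid from about 1.0 rad, either way. Positive is anticlockwise from above (the red tab goes to the box's -y, the right as the robot sees it). About 1 N at the tab turns it.
- latch_pivot (a point): Axis of the latch pin at the underside of the latch arm, 131 mm above the bench, 35 mm in front of the box front, 20 mm to the right of the box's middle.
- latch_tab (a point): Top middle of the latch's upright red finger tab, 43 mm from the pivot axis, 167 mm above the bench. The tab is a plate 24 mm long (along the arm), 10 mm thick, standing 36 mm high on an arm 9 mm thick and 16 mm wide whose underside is 131 mm above the bench; below it is free air.
- lid_lever (a joint): Lifting lever on the left side of the box, a steel bar on a cross pin. 0: at rest, long end up (bar tilted 0.375 rad), the roller of its short end against the lug on the lid. Grows as the long end is pressed down, to its stop at 0.66. Negative: long end pulled up off its rest. No spring: the lid's weight pushes it back when let go.
- lever_pin (a point): Axis of the lever's cross pin, 134 mm above the bench, 27 mm behind the box's middle and 129 mm to its left; the lever swings about the horizontal line through this point parallel to the box's y.
- lever_pad (a point): Middle of the top face of the black rubber pad at the lever's long end, 62 mm long by 46 mm wide, at rest 65 mm in front of the box front, 129 mm left of the box's middle: 236 mm from the pin axis. About 237 mm above the bench at rest, about 86 mm fully down; on its arc it shifts less than 25 mm horizontally. Pressing slowly takes about 6 to 21 N, least near the bottom.
- lever_bar: The lever itself with its pad and roller: bar about 300 mm long, 10 mm wide, 18 mm high; 235 mm from the pin to the middle of the pad, 55 mm from the pin to the roller. Origin on the pin axis, axes those of the box when at rest.
- lid_cover: The heavy steel-skinned lid, about 2.2 kg, 240 by 220 mm, 32 mm thick, its underside 116 mm and top 148 mm above the bench when shut. Hinged along the back of the box; it tilts about 0.79 rad open with the lever at its stop and falls shut if the lever is let go. Origin: middle of its front edge, 118 mm above the bench when shut, 245 mm in front of the hinge axis. Not to be touched.
- lid_front (a point): Middle of the lid's top front edge.
- tweezers: Steel tweezers, 128 mm long, lying loose on the bench in front of the box, to the right. Origin: centre of the underside.
- broken_bar: Half of a broken Charpy bar, grey steel, 10 by 28 by 10 mm, loose on the bench to the right of the tweezers. Origin: centre of the underside.
- grease_tin: Round tin with blue lid, 66 mm across, 22 mm high, loose on the bench to the left, in front of the box. Origin: centre of the underside.
- brass_slug: Brass-coloured round specimen, 22 mm across, 18 mm high, loose on the bench left, in front of the lever. Origin: centre of the underside.

How it is judged:
On the way, in this order (a step that is already met when the one before it is completed fails the run):
1. the latch is turned clear of the lid, the lid still shut ((value of joint latch above 1 rad or value of joint latch below -1 rad) and angle between lid_cover's own z axis and vertical below 0.05 rad), for 0.2 s.
2. the lid is raised by the pressed lever (angle between lid_cover's own z axis and vertical above 0.6 rad and contact force between the fingers and lever_bar above 2 N), for 0.3 s.
At the end, for the whole second after the job is handed in: The fingers hold the lever pressed nearly or fully to its stop (at least 0.54 of 0.66 rad, with more than 2 N), the lid stands still and open by at least 0.60 rad, carried by the lever alone, and the latch is turned at least 1.0 rad away from its locked place (all of step 2 and value of joint lid_lever above 0.54 rad and contact force between each of the arm, the fingers and lid_cover below 1 N and angular speed of lid_cover below 0.06 rad/s and (value of joint latch above 1 rad or value of joint latch below -1 rad)); the arm keeps its last pose, push and grip.
It fails at once if the robot touches the lid (contact force between any of the arm, the fingers and lid_cover above 2 N).
It fails at once if the lever is pulled up off its rest (value of joint lid_lever below -0.07 rad and contact force between the fingers and lever_bar above 0.5 N).
It fails at once if one of the loose things on the bench is moved or picked up (distance of any of tweezers, broken_bar, grease_tin, brass_slug from where it was at the start of the episode above 0.015 m).
It also fails if it takes over 45 s, if anything falls off the work surface, if the arm or the gripper's body presses on something with over 40 N, if the wrist force passes 120 N, or if a joint passes its speed limit or range.

## Working session

There is one attempt and no reset: what is moved stays moved. The work goes in short steps, Python scripts to look and compute and a tool call to move; the robot and the scene stay as the last step left them, time stands still between calls to the robot, and variables do not carry over. Pictures are saved under pics/ and viewed, at most 10 in all, crops included, and the job is handed in when it is done.

Besides the shell and the picture viewer there is one more tool, called by a JSON object that holds its "method" and its "body", one argument or row to a line. arm_command: Moves the arm, as the interface text tells. Its arguments: {"type":"object","properties":{"plan":{"type":"array"},"squeeze":{"type":"number"}},"required":["plan"]}

```bash
mkdir -p pics; python3 - <<'E'
from station import ctrl,cams
import cv2,numpy as np
o=ctrl.get_obs();print({k:np.round(v,3) for k,v in o.items()})
a,da=cams.camera("side");b,db=cams.camera("top")
np.savez('v0.npz',a=a,da=da,b=b,db=db)
for n in("side","top"):
  i=cams.camera_info(n);print(n,{k:np.round(v,3).tolist() for k,v in i.items()})
cv2.imwrite('pics/s.png',a);cv2.imwrite('pics/t.png',b)
E
```

```text
{'time_s': np.float64(0.0), 'qpos': array([ 1.263,  0.3  ,  1.522,  0.   ,  1.321, -0.067]), 'joint_vel': array([ 0.   , -0.001,  0.   ,  0.002, -0.   , -0.001]), 'tau': array([ 0.0000e+00, -5.3182e+01, -3.5273e+01,  7.1000e-02,  2.5000e-02,
       -0.0000e+00]), 'ee_pos': array([0.131, 0.534, 0.205]), 'eef_rot': array([-3.14 , -0.   ,  2.901]), 'force': array([-0.609, -0.517,  0.327]), 'moment': array([-0.01 , -0.035, -0.001]), 'grip_force': np.float64(0.0), 'grip_width': np.float64(0.094)}
side {'fx': 435.926, 'fy': 435.926, 'cx': 248.739, 'cy': 189.788, 'world_to_cam': [[0.015, -1.0, -0.01, 0.111], [-0.848, -0.007, -0.53, 0.602], [0.529, 0.016, -0.848, 0.91], [0.0, 0.0, 0.0, 1.0]]}
top {'fx': 497.332, 'fy': 497.332, 'cx': 256.547, 'cy': 191.043, 'world_to_cam': [[-0.002, -1.0, -0.001, 0.117], [-0.991, 0.003, -0.13, 0.613], [0.13, 0.0, -0.991, 1.488], [0.0, 0.0, 0.0, 1.0]]}
```

View pics/s.png

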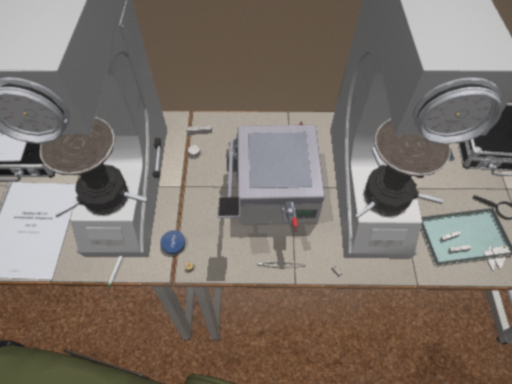

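View pics/t.png

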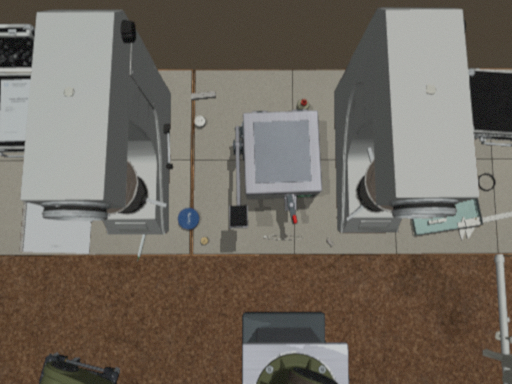

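Side view: pad at about (229,206), red tab (294,222), box around (278,170). Top view: pad (239,215), tab (295,219). Test machines stand tall on both sides. Now I'll measure by colour in both views.

```bash
cat > h.py <<'E'
import numpy as np,cv2
from station import ctrl,cams
def ray(n,uv):
    i=cams.camera_info(n);T=np.array(i['world_to_cam']);R,t=T[:3,:3],T[:3,3]
    d=R.T@np.array([(uv[0]-i['cx'])/i['fx'],(uv[1]-i['cy'])/i['fy'],1]);return -R.T@t,d
def onz(n,uv,z):
    c,d=ray(n,uv);return c+d*(z-c[2])/d[2]
def cross(uva,uvb):
    (c,d),(e,f)=ray("side",uva),ray("top",uvb)
    s=np.linalg.lstsq(np.c_[d,-f],e-c,rcond=None)[0]
    p,q=c+s[0]*d,e+s[1]*f;return (p+q)/2,np.linalg.norm(p-q)
def pts(n,m,dep):
    i=cams.camera_info(n);T=np.array(i['world_to_cam']);v,u=np.nonzero(m&(dep>0));z=dep[v,u]
    P=np.c_[(u-i['cx'])/i['fx']*z,(v-i['cy'])/i['fy']*z,z];return (P-T[:3,3])@T[:3,:3]
def big(m,box):
    k=np.zeros(m.shape,bool);x0,y0,x1,y1=box;k[y0:y1,x0:x1]=m[y0:y1,x0:x1]
    n,l,s,c=cv2.connectedComponentsWithStats(k.astype(np.uint8));j=1+np.argmax(s[1:,4]);return l==j,c[j],s[j]
E
python3 - <<'E'
from h import *
f=np.load('v0.npz')
boxes={'side':[(280,200,310,235),(210,190,246,222)],'top':[(283,205,305,230),(225,200,252,230)]}
C={}
for n,a,d in(('side',f['a'],f['da']),('top',f['b'],f['db'])):
    b,g,r=[a[...,k].astype(int) for k in range(3)]
    for nm,m,bx in(('red',(r>110)&(r>2*g),boxes[n][0]),('pad',(r<60)&(g<60)&(b<60),boxes[n][1])):
        k,c,s=big(m,bx);C[nm,n]=c;P=pts(n,k,d);print(n,nm,c.round(1),s,np.median(P,0).round(3),P.min(0).round(3),P.max(0).round(3))
    m=np.ones(d.shape,bool);P=pts(n,m,d)
    s=P[(abs(P[:,2]-.148)<.006)&(P[:,0]>.4)&(P[:,0]<1)&(abs(P[:,1])<.25)].astype(np.float32)
    if len(s): print('lid',len(s),cv2.minAreaRect(s[:,:2]),np.median(s[:,2]))
    # all high stuff footprints
    for lo,hi in((.008,.03),(.3,.9)):
        q=P[(P[:,2]>lo)&(P[:,2]<hi)&(P[:,0]<1.1)&(abs(P[:,1])<.5)&(P[:,0]>.3)]
        if lo>.2:
            for sg in(1,-1):
                w=q[q[:,1]*sg>0.05];print('tall',sg,len(w),(w.min(0).round(3),w.max(0).round(3)) if len(w) else '')
for nm in('red','pad'):print(nm,cross(C[nm,'side'],C[nm,'top']))
print('tin',onz('side',(173,242),.022),'slug',onz('side',(189,267),.018),'tweez',onz('side',(281,265),0.005),'bar',onz('side',(337,271),.01))
E
```

```text
side red [294.5 221.5] [293 218   4   8  28] [0.517 0.007 0.166] [0.506 0.004 0.162] [0.526 0.012 0.169]
side pad [228.8 206. ] [220 198  18  17 274] [0.517 0.162 0.235] [0.493 0.143 0.224] [0.546 0.182 0.246]Traceback (most recent call last):
  File "<stdin>", line 11, in <module>
cv2.error: OpenCV(4.12.0) /io/opencv/modules/imgproc/src/convhull.cpp:143: error: (-215:Assertion failed) total >= 0 && (depth == CV_32F || depth == CV_32S) in function 'convexHull'
```

```bash
python3 - <<'E'
from h import *
f=np.load('v0.npz')
boxes={'side':[(280,200,310,235),(210,190,246,222)],'top':[(283,205,305,230),(225,200,252,230)]}
C={}
for n,a,d in(('side',f['a'],f['da']),('top',f['b'],f['db'])):
    b,g,r=[a[...,k].astype(int) for k in range(3)]
    for nm,m,bx in(('red',(r>110)&(r>2*g),boxes[n][0]),('pad',(r<60)&(g<60)&(b<60),boxes[n][1])):
        k,c,s=big(m,bx);C[nm,n]=c;P=pts(n,k,d);print(n,nm,c.round(1),s,np.median(P,0).round(3),P.min(0).round(3),P.max(0).round(3))
    P=pts(n,np.ones(d.shape,bool),d)
    s=P[(abs(P[:,2]-.148)<.006)&(P[:,0]>.5)&(P[:,0]<1)&(abs(P[:,1]-.03)<.16)]
    print('lid',len(s),cv2.minAreaRect(np.ascontiguousarray(s[:,:2],np.float32)),np.median(s[:,2]))
    q=P[(P[:,2]>.3)&(P[:,2]<.9)&(P[:,0]<1.1)&(abs(P[:,1])<.5)&(P[:,0]>.3)]
    for sg in(1,-1):
        w=q[q[:,1]*sg>0.0];print('tall',sg,len(w),(w.min(0).round(3),w.max(0).round(3)) if len(w) else '')
for nm in('red','pad'):print(nm,cross(C[nm,'side'],C[nm,'top']))
print('tin',onz('side',(173,242),.022),'slug',onz('side',(189,267),.018),'tweez',onz('side',(281,265),0.005),'bar',onz('side',(337,271),.01))
E
```

```text
side red [294.5 221.5] [293 218   4   8  28] [0.517 0.007 0.166] [0.506 0.004 0.162] [0.526 0.012 0.169]
side pad [228.8 206. ] [220 198  18  17 274] [0.517 0.162 0.235] [0.493 0.143 0.224] [0.546 0.182 0.246]
lid 6052 ((0.669431209564209, 0.05500205606222153), (0.33032774925231934, 0.2502080500125885), 2.0084080696105957) 0.14964463336730277
tall 1 24149 (array([0.488, 0.   , 0.3  ]), array([1.037, 0.5  , 0.639]))
tall -1 24647 (array([ 0.491, -0.499,  0.3  ]), array([ 1.037, -0.   ,  0.64 ]))
top red [294.4 218.7] [293 215   4   8  24] [0.518 0.011 0.165] [0.509 0.005 0.137] [0.532 0.014 0.171]
top pad [238.2 215.7] [230 205  17  21 314] [0.521 0.165 0.234] [ 0.496  0.143 -0.006] [0.575 0.186 0.249]
lid 5842 ((0.6698353886604309, 0.05598285049200058), (0.3271114230155945, 0.2498430758714676), 2.065955638885498) 0.1486190435497008
tall 1 21373 (array([0.49, 0.  , 0.3 ]), array([1.035, 0.5  , 0.642]))
tall -1 25295 (array([ 0.493, -0.5  ,  0.3  ]), array([ 1.035, -0.   ,  0.641]))
red (array([0.51924044, 0.00831313, 0.16014247]), np.float64(0.0018616759690365742))
pad (array([0.52281997, 0.16366435, 0.22627622]), np.float64(0.0020862947896367816))
tin [0.52673803 0.32324517 0.022     ] slug [0.45731447 0.27443204 0.018     ] tweez [0.47079656 0.03278959 0.005     ] bar [ 0.4536276  -0.11281816  0.01      ]
```

```bash
python3 - <<'E'
from h import *
f=np.load('v0.npz');A=[]
for n,d in(('side',f['da']),('top',f['db'])):
    A.append(pts(n,np.ones(d.shape,bool),d))
P=np.vstack(A)
for lo,hi in((.03,.1),(.1,.2),(.2,.3),(.3,.45),(.45,.7),(.7,1.2)):
    for xl,xh in((.3,.46),(.46,.52),(.52,.58),(.58,.66)):
        q=P[(P[:,2]>lo)&(P[:,2]<hi)&(P[:,0]>xl)&(P[:,0]<xh)]
        L=q[q[:,1]>.21][:,1];R=q[q[:,1]<-.06][:,1]
        print(lo,xl,'L',np.round(np.sort(L)[[5]] if len(L)>9 else 9,3),'R',np.round(np.sort(R)[[-5]] if len(R)>9 else 9,3))
# lid edges by line fits of front & side edges in top cloud
q=A[1];q=q[(abs(q[:,2]-.149)<.006)&(q[:,0]>.595)&(q[:,0]<.84)&(abs(q[:,1]-.04)<.13)]
h=cv2.minAreaRect(np.ascontiguousarray(q[:,:2],np.float32));print(h)
q=A[0];q=q[(q[:,0]>.55)&(q[:,0]<.7)&(abs(q[:,1]-.17)<.03)&(q[:,2]>.14)&(q[:,2]<.24)]
print('bar',np.polyfit(q[:,0],q[:,1],1),len(q))
E
cat > wr.py <<'E'
E
python3 - <<'E'
import cv2
a=cv2.imread('pics/s.png')[90:290,170:370];b=cv2.imread('pics/t.png')[90:290,170:370]
import numpy as np
cv2.imwrite('pics/c.png',cv2.resize(np.hstack([a,b]),None,fx=2,fy=2,interpolation=cv2.INTER_CUBIC))
E
```

```text
0.03 0.3 L 9 R 9
0.03 0.46 L [0.39] R [-0.133]
0.03 0.52 L [0.389] R [-0.133]
0.03 0.58 L [0.39] R [-0.061]
0.1 0.3 L 9 R 9
0.1 0.46 L [0.399] R [-0.142]
0.1 0.52 L [0.366] R [-0.135]
0.1 0.58 L [0.39] R [-0.06]
0.2 0.3 L 9 R 9
0.2 0.46 L [0.555] R [-0.13]
0.2 0.52 L [0.363] R [-0.139]
0.2 0.58 L [0.421] R [-0.165]
0.3 0.3 L 9 R 9
0.3 0.46 L [0.452] R [-0.199]
0.3 0.52 L [0.403] R [-0.147]
0.3 0.58 L [0.402] R [-0.145]
0.45 0.3 L 9 R 9
0.45 0.46 L [0.398] R [-0.148]
0.45 0.52 L [0.398] R [-0.141]
0.45 0.58 L [0.397] R [-0.14]
0.7 0.3 L 9 R 9
0.7 0.46 L 9 R 9
0.7 0.52 L 9 R 9
0.7 0.58 L 9 R 9
((0.7136638760566711, 0.05076538771390915), (0.24038222432136536, 0.23552662134170532), 1.8347665071487427)
bar [-0.05362886  0.19110534] 270
```

View pics/c.png

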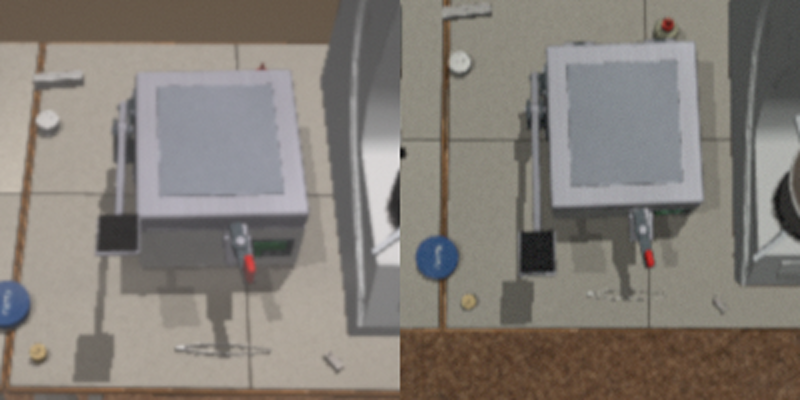

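Crops: lid nearly square-on (heading about +0.03). The latch arm runs from about (640,215) to the tab tip at (650,260), so it is turned about +0.17 already. The pad is clear of the lid, and the machines (y<-0.13 and y>0.36) leave room. I'll turn the tool so its wide side lies along y, close it, and move to free space first.

Careful with the scale: shifts go in shares of 400 mm and turns go in shares of pi/2 rad. That gives: -341 mm / 400 = -0.8525, -256 mm / 400 = -0.64, -0.24 rad / 1.5708 = -0.1528.

{"method": "arm_command", "body": {
  "plan": [
    [[-0.8525,-0.64,-0.1625,0,0,-0.1528,1],[-0.8525,-0.64,-0.1625,0,0,-0.1528,1],[-0.8525,-0.64,-0.1625,0,0,-0.1528,1],[-0.8525,-0.64,-0.1625,0,0,-0.1528,1],[-0.8525,-0.64,-0.1625,0,0,-0.1528,1],[-0.8525,-0.64,-0.1625,0,0,-0.1528,1],[-0.8525,-0.64,-0.1625,0,0,-0.1528,1],[-0.8525,-0.64,-0.1625,0,0,-0.1528,1],[-0.8525,-0.64,-0.1625,0,0,-0.1528,1],[-0.8525,-0.64,-0.1625,0,0,-0.1528,1],[-0.8525,-0.64,-0.1625,0,0,-0.1528,1],[-0.8525,-0.64,-0.1625,0,0,-0.1528,1]]
  ],
  "squeeze": 10
}}

```text
time_s: 1.3
ee_pos: [0.4007, 0.2048, 0.2701]
eef_rot: [-3.142, -0.001, 3.142]
force: [-0.3, 0.0, 0.6]
grip_width: 0.002
grip_force: 0.0
```

In the tool's units: -160 mm / 400 = -0.4, 123 mm / 400 = 0.3075.

{"method": "arm_command", "body": {
  "plan": [
    [[-0.2975,-0.4,0,0,0,0,1],[-0.2975,-0.4,0,0,0,0,1],[-0.2975,-0.4,0,0,0,0,1],[-0.2975,-0.4,0,0,0,0,1],[-0.2975,-0.4,0,0,0,0,1],[-0.2975,-0.4,0.1,0,0,0,1],[-0.2975,-0.4,0.2,0,0,0,1],[-0.2975,-0.4,0.275,0,0,0,1],[-0.2975,-0.4,0.3075,0,0,0,1],[-0.2975,-0.4,0.3075,0,0,0,1],[-0.2975,-0.4,0.3075,0,0,0,1]]
  ]
}}

```text
time_s: 2.4
ee_pos: [0.5207, 0.0448, 0.1489]
eef_rot: [3.142, 0.002, -3.141]
force: [0.2, -0.5, 0.2]
grip_width: 0.0006
grip_force: 0.0
```

```bash
python3 - <<'E'
from h import *
a,d=cams.camera("side");b,e=cams.camera("wrist")
cv2.imwrite('pics/l.png',np.hstack([cv2.resize(a[150:290,200:340],(384,384),interpolation=cv2.INTER_CUBIC),b[:,64:448]]))
E
```

```text
(no output)
```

View pics/l.png

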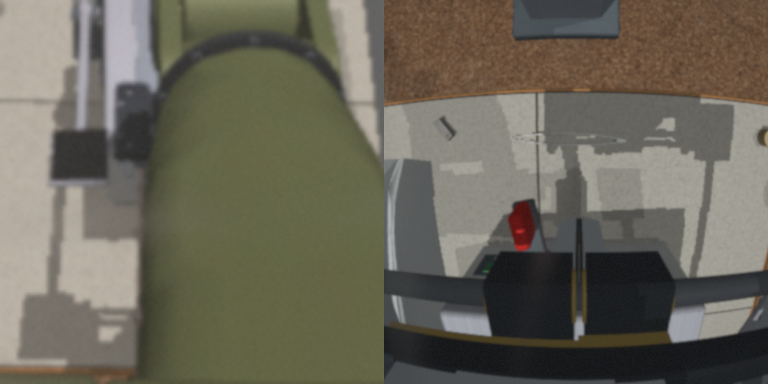

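The wrist view shows the tab at (522,225), on the -y side of the closed fingertips at x≈578. Pushing it along its arc.

In the tool's units: -70 mm / 400 = -0.175, -67 mm / 400 = -0.1675.

{"method": "arm_command", "body": {
  "plan": [
    [[0.015,-0.025,0,0,0,0,1],[0.025,-0.0475,0,0,0,0,1],[0.0275,-0.065,0,0,0,0,1],[0.0275,-0.08,0,0,0,0,1],[0.0275,-0.095,0,0,0,0,1],[0.0225,-0.11,0,0,0,0,1],[0.015,-0.125,0,0,0,0,1],[0.0075,-0.1375,0,0,0,0,1],[-0.0075,-0.1525,0,0,0,0,1],[-0.0225,-0.1675,0,0,0,0,1],[-0.04,-0.175,0,0,0,0,1],[-0.04,-0.175,0,0,0,0,1]]
  ]
}}

```text
time_s: 3.7
ee_pos: [0.5369, -0.0264, 0.1473]
eef_rot: [-3.141, 0.0, 3.14]
force: [-0.1, -0.2, -0.3]
grip_width: 0.0003
grip_force: 0.0
```

```bash
python3 - <<'E'
from h import *
b,e=cams.camera("wrist");cv2.imwrite('pics/l2.png',b)
E
```

```text
(no output)
```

View pics/l2.png

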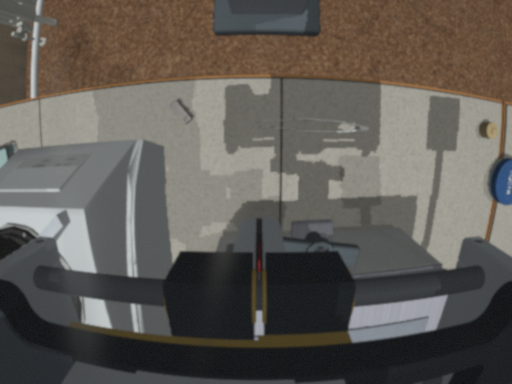

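The latch arm now points to -y with the red tab behind the fingertips, so it is turned about 90°. Backing off, rising, and going above the pad.

In the tool's units: 191 mm / 400 = 0.4775, -153 mm / 400 = -0.3825.

{"method": "arm_command", "body": {
  "plan": [
    [[0.1,0,0,0,0,0,1],[0.1,0,-0.125,0,0,0,1],[0.1,0,-0.25,0,0,0,1],[0.1,0,-0.3825,0,0,0,1],[0.1,0,-0.3825,0,0,0,1],[0.0875,0.125,-0.3825,0,0,0,1],[0.08,0.25,-0.3825,0,0,0,1],[0.0725,0.375,-0.3825,0,0,0,1],[0.0725,0.4775,-0.3825,0,0,0,1],[0.0725,0.4775,-0.35,0,0,0,1],[0.0725,0.4775,-0.35,0,0,0,1]]
  ]
}}

```text
time_s: 4.85
ee_pos: [0.5064, 0.1655, 0.2853]
eef_rot: [-3.14, -0.003, -3.141]
force: [0.3, 0.3, -0.7]
grip_width: 0.0006
grip_force: 0.0
```

```bash
python3 - <<'E'
from h import *
a,d=cams.camera("side");b,e=cams.camera("wrist")
cv2.imwrite('pics/l3.png',np.hstack([cv2.resize(a[150:290,200:340],(384,384),interpolation=cv2.INTER_CUBIC),b[:,64:448]]))
E
```

```text
(no output)
```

View pics/l3.png

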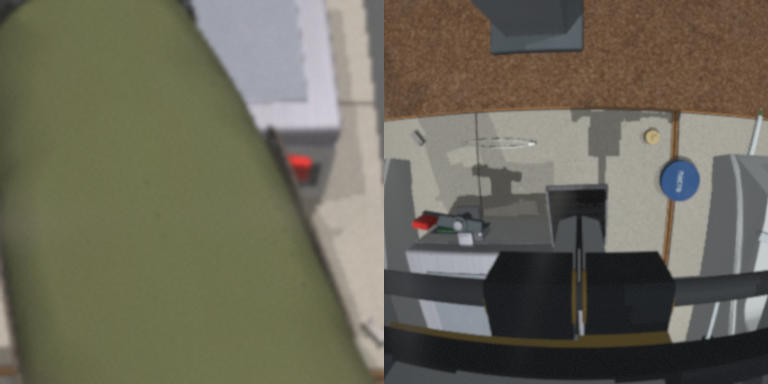

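The latch is well turned (tab at (425,222), pivot (460,225)), and the fingertips are over the pad centre line at (577,215). Pressing slowly.

In the tool's units: 70 mm / 400 = 0.175, 66 mm / 400 = 0.165.

{"method": "arm_command", "body": {
  "plan": [
    [[0,0,0.05,0,0,0,1],[0,0,0.0875,0,0,0,1],[0,0,0.105,0,0,0,1],[0,0,0.12,0,0,0,1],[0,0,0.135,0,0,0,1],[0,0,0.15,0,0,0,1],[0,0,0.165,0,0,0,1],[0,0,0.175,0,0,0,1]]
  ]
}}

```text
time_s: 5.75
ee_pos: [0.5075, 0.165, 0.2188]
eef_rot: [3.141, 0.002, 3.141]
force: [-4.5, -1.3, 13.3]
grip_width: 0.0005
grip_force: 5.6
```

In the tool's units: 70 mm / 400 = 0.175, 66 mm / 400 = 0.165.

{"method": "arm_command", "body": {
  "plan": [
    [[0,0,0.015,0,0,0,1],[0,0,0.03,0,0,0,1],[0,0,0.045,0,0,0,1],[0,0,0.06,0,0,0,1],[0,0,0.075,0,0,0,1],[0,0,0.09,0,0,0,1],[0,0,0.105,0,0,0,1],[0,0,0.12,0,0,0,1],[0,0,0.135,0,0,0,1],[0,0,0.15,0,0,0,1],[0,0,0.165,0,0,0,1],[0,0,0.175,0,0,0,1]]
  ]
}}

```text
time_s: 6.95
ee_pos: [0.5065, 0.1651, 0.1486]
eef_rot: [3.141, -0.001, 3.141]
force: [-13.8, -1.9, 17.2]
grip_width: 0.0003
grip_force: 8.4
```

In the tool's units: 49 mm / 400 = 0.1225, 47 mm / 400 = 0.1175.

{"method": "arm_command", "body": {
  "plan": [
    [[0,0,0.0125,0,0,0,1],[0,0,0.025,0,0,0,1],[0,0,0.0375,0,0,0,1],[0,0,0.05,0,0,0,1],[0,0,0.0625,0,0,0,1],[0,0,0.075,0,0,0,1],[0,0,0.0875,0,0,0,1],[0,0,0.1,0,0,0,1],[0,0,0.11,0,0,0,1],[0,0,0.1175,0,0,0,1],[0,0,0.1225,0,0,0,1],[0,0,0.1225,0,0,0,1]]
  ]
}}

```text
time_s: 8.15
ee_pos: [0.5084, 0.1652, 0.0997]
eef_rot: [3.141, 0.003, 3.141]
force: [0.9, 0.4, 7.8]
grip_width: 0.0002
grip_force: 3.7
```

In the tool's units: 11 mm / 400 = 0.0275, 9 mm / 400 = 0.0225.

{"method": "arm_command", "body": {
  "plan": [
    [[0,0,0.0075,0,0,0,1],[0,0,0.015,0,0,0,1],[0,0,0.0225,0,0,0,1],[0,0,0.0275,0,0,0,1],[0,0,0.0275,0,0,0,1],[0,0,0.0275,0,0,0,1]]
  ]
}}

```text
time_s: 8.75
ee_pos: [0.5087, 0.1653, 0.0889]
eef_rot: [3.141, 0.004, 3.141]
force: [2.1, -0.1, 7.3]
grip_width: 0.0008
grip_force: 3.0
```

```bash
python3 - <<'E'
from h import *
a,d=cams.camera("side");b,e=cams.camera("top");w,_=cams.camera("wrist")
P=np.vstack([pts("side",np.ones(d.shape,bool),d)])
for Q in(P,pts("top",np.ones(e.shape,bool),e)):
    q=Q[(Q[:,0]>.66)&(Q[:,0]<.85)&(Q[:,1]>-.03)&(Q[:,1]<.1)&(Q[:,2]>.16)]
    if len(q)>20:
        k,_,_,_=np.linalg.lstsq(np.c_[q[:,:2],np.ones(len(q))],q[:,2],rcond=None);print(len(q),'tilt',np.arctan(np.hypot(*k[:2])),q.max(0))
o=ctrl.get_obs();print(o['force'],o['ee_pos'],o['time_s'])
cv2.imwrite('pics/e.png',np.hstack([a[90:290,150:410],b[60:260,150:350],cv2.resize(w[:,64:448],(200,200))]))
E
```

```text
1456 tilt 0.5689322057201682 [0.83747607 0.09935522 0.31257735]
2462 tilt 0.7067455140439827 [0.84534905 0.09992334 0.31322565]
[2.86203395 0.516619   6.49454747] [0.50876741 0.16525571 0.08890971] 8.9
```

View pics/e.png

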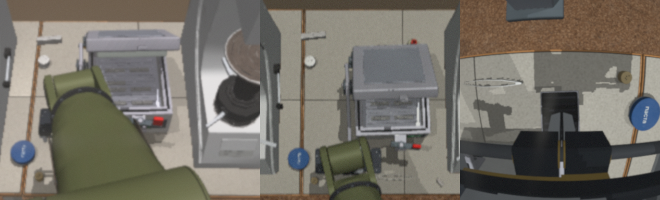

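The side and top views show the lid standing open with the bars visible and the latch turned right, and the loose things are where they were. I'll go a little lower to seat the lever on its stop.

In the tool's units: 4 mm / 400 = 0.01, 3 mm / 400 = 0.0075.

{"method": "arm_command", "body": {
  "plan": [
    [[0,0,0.0038,0,0,0,1],[0,0,0.0075,0,0,0,1],[0,0,0.01,0,0,0,1],[0,0,0.01,0,0,0,1],[0,0,0.01,0,0,0,1],[0,0,0.01,0,0,0,1]]
  ]
}}

```text
time_s: 9.5
ee_pos: [0.5094, 0.1654, 0.0877]
eef_rot: [3.14, 0.007, 3.141]
force: [-8.8, -2.5, 36.7]
grip_width: 0.0006
grip_force: 19.0
```

The stop is reached (force jumped to 37 N). Easing slightly and settling.

In the tool's units: -1.5 mm / 400 = -0.0038.

{"method": "arm_command", "body": {
  "plan": [
    [[0,0,-0.0038,0,0,0,1],[0,0,-0.0038,0,0,0,1],[0,0,-0.0038,0,0,0,1],[0,0,-0.0038,0,0,0,1],[0,0,-0.0038,0,0,0,1],[0,0,-0.0038,0,0,0,1],[0,0,-0.0038,0,0,0,1],[0,0,-0.0038,0,0,0,1]]
  ]
}}

```text
time_s: 10.3
ee_pos: [0.5092, 0.1653, 0.088]
eef_rot: [3.14, 0.006, 3.141]
force: [-4.3, -1.8, 24.6]
grip_width: 0.0005
grip_force: 12.0
```

```bash
python3 - <<'E'
from station import ctrl
o=ctrl.get_obs();print(o['force'],o['ee_pos'],o['time_s']);print(ctrl.hand_in())
E
```

```text
[-4.26552555 -1.75062763 24.61553796] [0.50923811 0.16534984 0.08804531] 10.3
the job is handed in; nothing more can be done
None
```

The job is handed in (no verdict came back): the latch is turned about 1.4 rad clear, and the fingers hold the lever down on its stop with about 25 N, keeping the lid open at roughly 0.7 rad by camera.

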